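Lock the bayonet cap onto the press barrel

ROBOT

A 7-joint arm with a two-finger parallel gripper is mounted at the origin on the work surface. World frame = base frame: x ahead of the robot, y to its left, z up, the work surface at z = 0. Lengths are in m, angles in rad, forces in N, time in s.
With the tool pointing down it reaches from about 0.425 to 0.875 m from the base axis. Payload 8.4 kg.
Tool frame: the origin (TCP) lies on the centre line of the jaws, within the pads' length; the fingertips stand 22 mm ahead of it and the grasp point (between the pads) lies 3 mm ahead of it; z points along the fingers, y is the line along which they close (so a half turn about z gives the same grasp; the last joint's range is limited). The gripper opens to 85 mm and grips with 20 to 120 N. Pads are 22 mm wide; open, the fingers measure 114 mm over their backs; the gripper's body (76 mm by 85 mm) begins 54 mm behind the grasp point. The pads swing forward as they close: fully open they stand 13 mm farther back than shut.
Start: joints at [-1.418, 0.333, 0.04, 1.465, -0.013, 1.343, -0.059], TCP at [0.162, 0.629, 0.217] pointing down, gripper open.
Joint ranges: [-2.58, 2.58], [-0.38, 2.09], [-1.3, 1.39], [0.25, 2.4], [-1.5, 4.64], [0.08, 2.09], [-2.65, 2.65]. Speed limits (rad/s): [2.22, 2.22, 2.79, 2.79, 3.14, 3.14, 3.14].

INTERFACE

Orientations are given as a rotation vector (axis times angle).
In Python, from rig import arm gives the robot as it stands.
- The arm moves only by the tool drive_tool, never from a script. Its argument "steps" is a list that holds one entry, the list of rows, each a list of 7 numbers: the turn, a rotation vector about the world's x, y, z in degrees, then the shift along the world's x, y, z in cm, then the opening, from -1 (shut) to 1 (fully open). A call has 1 to 10 rows; each row shifts and turns the commanded pose from where the row before left it; what a row does not reach is not made up. A row lasts 1/10 s, in which the tool goes at most 50 mm and 8.59 degrees, less where a joint would pass 70% of its speed; a pose out of reach is approached as far as the arm can. A call is refused whole if a number of a shift passes 5 or a number of a turn 8.59, either way. A call with a gripper value outside its range is refused whole. The fingers move at their own pace and stop on an object; "newtons" is the grip in N (left out, the last holds). Time passes only in rows, so rows that do not move let the fingers close. It gives the time, the measured TCP pose, the force, the opening and the grip force at its end, in the units of the state.
- arm.observe(): the state, without advancing time (a new reading comes with each control period).
- arm.capture(name): name is "side" or "top" or "wrist"; returns a dict with "pixels" (400x640x3 uint8, red, green, blue), "depth" (400x640 float32, m along the optical axis (not along the pixel's ray), 0 where there is no reading), "mtx" (3x3 intrinsics, pixels), "k1" (the pictures are not rectified: a ray, as slopes to the right and down, at radius r is drawn at 1 + k1 r^2 times it, then the intrinsics apply), "world_to_cam" (4x4, takes a point from world to camera coordinates). Camera axes: x right, y down, z forward; pixel columns grow to the right and rows downward; lengths in m; the calibration is good to about 2 mm. A picture is of the moment at which its call begins.
- arm.close_job(): hands the job in; it is judged then, once.
The state is a dict: "clock": time; "q": joint angles; "joint_vel": joint speeds; "joint_efforts": joint torques, N m; "tcp_pos": TCP position; "tool_rot": TCP orientation; "wrist_force": force on the tool from outside, world axes, zero at the start; "moment": the same for the moment, N m; "width": finger opening in m; "gripper_force": force on a finger pad.
Only numpy, scipy, OpenCV 4.12 (cv2) and the standard library are available. Lean on these libraries where they do the work, as an engineer would, in place of code of your own. Each camera call takes 0.05 s, during which the arm holds its last target. There are 200 camera calls.

TASK

Pick up the loose cap by its black bar, lower it upright into the mouth of the press barrel so that its two pins drop through the yellow-marked slots, then turn it clockwise (seen from above) until its pins have cammed it tight down on the rubber buffer: properly tight so that it stays clamped by itself, but not forced so far that the rubber is crushed. Do not ram the cap against the barrel, leave the dye jar, the snap tray and the steel block alone, and let go of the cap at the end.

Things in the scene. Friction and masses are not known exactly. Their poses are not given: they have to be found in the camera images.
- cap: Loose cap, 0.3 kg, upright on a 4 mm thick cork mat. Origin: centre of its flat underside; z up its axis. Steel plug 56 mm diameter, 24 mm long, lower rim bevelled 5 mm; above it a brass disc 68 mm wide (z 24 to 32 mm). Two 8 mm thick steel pins stick out along +x and -x to 39.5 mm from the axis, centred 5 mm above the underside. A half turn gives the same cap.
- cap_grip (a point): Point on the cap's black grip bar, on the axis, 54 mm above the cap's underside. The bar lies on the brass disc along the cap's x axis, in line with the pins: 76 mm long, 16 mm wide (y), from 32 to 66 mm above the underside, with a yellow mark on each end of its top. Axes as the cap.
- press: Grey bench press, fixed. Origin on the bench under the axis of its upright steel barrel (104 mm diameter, 110 mm high); z up, x along the line through the two slots. Column 50 mm square, about 190 mm high, at x = 50, y = -155 mm of this frame; its head and lever (to 240 mm) reach away from the barrel.
- mouth (a point): Centre of the barrel's mouth, level with its top face, 110 mm above the bench; axes as the press. Bore 59 mm wide. The pins' slots, 13 mm wide, reach out to 42 mm at +x and -x (yellow marks outside them). With the pins through, the cap's underside rests on the buffer 18 to 20 mm below the mouth; with the pins lying on the top face it stands about 1 mm above the mouth.
- roof (a point): Nominal point on the underside of the ramped roof on the slots' clockwise side (50 degrees on from the +x slot; its twin is oppopoint). The roof falls 1 mm per 13 degrees of clockwise turn and forces pins and cap down. Roof and buffer are worn, so the pins begin to bind after 15 to 60 degrees, known only by feel, and are tight 10 to 18 degrees later; solid stop at 85 degrees.
- buffer: Red rubber pad 53 mm wide in the barrel, origin at the centre of its underside, top 8 mm above. Springy, 0.05 mm per N; a well tightened cap bears on it with 8 to 26 N, so it has sunk 0.4 to 1 mm since its pins began to bind. A hand that keeps its height is pulled down by the cap and takes load off the buffer: follow it down. The twist also stiffens, but fades when turning pauses.
- dye_jar: Bystander: jar of amber dye with a black cap, 48 mm diameter, 75 mm high, loose. Origin: centre of its underside.
- snap_tray: Bystander: white tray of snap fasteners, 80 x 80 x 25 mm, loose. Origin: centre of its underside.
- anvil: Bystander: small steel block, 50 x 50 x 30 mm, loose. Origin: centre of its underside.
There are look-alikes about, which are no part of the job. Of the things that look like the cap, the smallest one is meant.

How it is judged:
On the way:
1. the cap's pins are down through the slots (z of cap in the frame of mouth below -0.0145 m and horizontal distance between cap and mouth below 0.003 m and angle between cap's own z axis and vertical below 0.06 rad), for 0.1 s.
At the end, for the whole second after the job is handed in: The cap sits upright (within 0.06 rad) in the barrel, its axis within 3 mm of the mouth's, at rest and released, clamped by its pins so that it bears on the buffer with 8 to 26 N (contact force between cap and buffer above 8 N and horizontal distance between cap and mouth below 0.003 m and angle between cap's own z axis and vertical below 0.06 rad and linear speed of cap below 0.01 m/s and angular speed of cap below 0.05 rad/s); the robot touches nothing.
It fails at once if the rubber buffer is crushed: the cap bears on it with more than 26 N (contact force between cap and buffer above 26 N).
It fails at once if the cap is rammed or forced: more than 70 N between the cap and the press in all (contact force between cap and press above 70 N).
It fails at once if the dye jar, the snap tray or the steel block is moved more than 20 mm (distance of any of dye_jar, snap_tray, anvil from where it was at the start of the episode above 0.02 m).
It also fails if it takes over 72 s, if anything falls off the work surface, if the arm or the gripper's body presses on something with over 40 N, if the wrist force passes 120 N, or if a joint passes its speed limit or range.

## Working session

There is one attempt and no reset: what is moved stays moved. The work goes in short steps, Python scripts to look and compute and a tool call to move; the robot and the scene stay as the last step left them, time stands still between calls to the robot, and variables do not carry over. Pictures are saved under pics/ and viewed, at most 10 in all, crops included, and the job is handed in when it is done.

Besides the shell and the picture viewer there is one more tool, called after "Call:" as name(argument=value, ...) on one line, values as JSON. drive_tool: Moves the arm, as the interface text tells. Its arguments: {"type":"object","properties":{"steps":{"type":"array","items":{"type":"array","items":{"type":"array","items":{"type":"number"}}}},"newtons":{"type":"number"}},"required":["steps"]}

```bash
mkdir -p pics; ls; cat > h.py <<'E'
import numpy as np, cv2
from rig import arm
def cap(n):
    c=arm.capture(n); return c
def undist(c,uv):
    uv=np.atleast_2d(np.asarray(uv,float)); K=c["mtx"]
    d=(uv-[K[0,2],K[1,2]])/[K[0,0],K[1,1]]
    s=d.copy()
    for _ in range(20): s=d/(1+c["k1"]*(s**2).sum(1,keepdims=True))
    return s
def onplane(c,uv,z):
    s=undist(c,uv); T=np.linalg.inv(c["world_to_cam"])
    r=np.c_[s,np.ones(len(s))]@T[:3,:3].T; o=T[:3,3]
    return o+r*((z-o[2])/r[:,2:3])
def cloud(c):
    h,w=c["depth"].shape; v,u=np.mgrid[:h,:w]
    s=undist(c,np.c_[u.ravel(),v.ravel()]); d=c["depth"].ravel()[:,None]
    P=np.c_[s*d,d]; T=np.linalg.inv(c["world_to_cam"])
    P=P@T[:3,:3].T+T[:3,3]; P[d[:,0]==0]=np.nan
    return P.reshape(h,w,3)
E
python3 - <<'E'
from h import *
import pickle
for n in ["top","side"]:
    c=cap(n); pickle.dump(c,open(f"{n}.pkl","wb")); cv2.imwrite(f"pics/{n}0.png",c["pixels"][:,:,::-1])
    print(n,c["mtx"].tolist(),c["k1"],np.linalg.inv(c["world_to_cam"])[:3].round(3).tolist())
print(arm.observe())
E
```

```text
pics
top [[404.88147438760046, 0.0, 315.8540473266395], [0.0, 404.88147438760046, 198.16855791055502], [0.0, 0.0, 1.0]] -0.08473088449606288 [[0.023, -0.984, 0.179, 0.384], [-0.999, -0.027, -0.021, 0.123], [0.026, -0.178, -0.984, 0.99]]
side [[446.3148908622957, 0.0, 322.09413798440335], [0.0, 446.3148908622957, 198.383521989676], [0.0, 0.0, 1.0]] -0.09500058723325838 [[0.748, -0.335, 0.572, 0.038], [-0.663, -0.359, 0.657, -0.483], [-0.015, -0.871, -0.491, 0.513]]
{'clock': 0.1, 'q': array([-1.41818096,  0.33385333,  0.03989733,  1.46619408, -0.01337538,
        1.34330743, -0.05849626]), 'joint_vel': array([ 0.00070417,  0.00108854,  0.00134081, -0.00195598, -0.00076853,
       -0.00056181,  0.00028318]), 'joint_efforts': array([ 3.50765098e-03, -6.60007811e+01,  1.36979062e+00, -4.06469107e+01,
        1.70715986e-02,  8.95731820e-03, -6.27010149e-05]), 'tcp_pos': array([0.16189509, 0.62905941, 0.2159966 ]), 'tool_rot': array([-3.94544606e-01, -3.11666151e+00,  2.34905601e-03]), 'wrist_force': array([0.47451689, 0.22609653, 0.04838689]), 'moment': array([ 0.02435913,  0.02203815, -0.02159226]), 'gripper_force': 0.0, 'width': 0.08528946498453983}
```

View pics/top0.png

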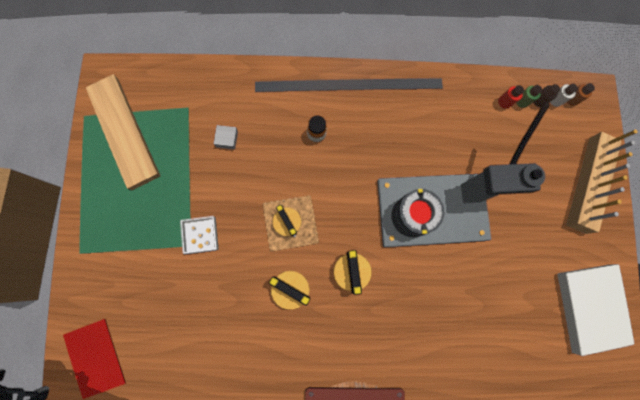

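View pics/side0.png

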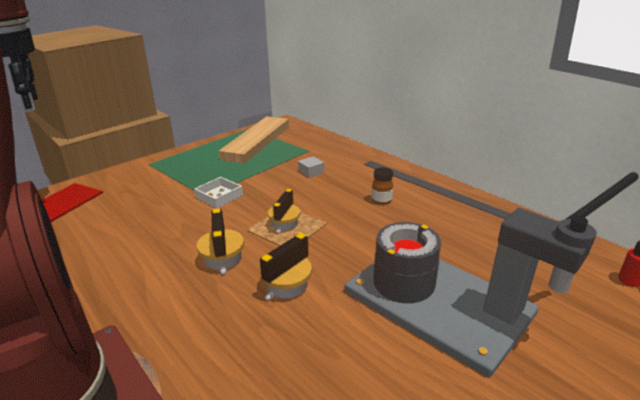

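The top picture shows three look-alikes: one on the cork mat at (287,221), one at (290,290) and one at (352,272). The smallest, on the cork, is the one I want. The press mouth is at (421,212), with yellow marks at (420,191) and (424,232). Next I'll measure them and check the choice in a close crop.

```bash
python3 - <<'E'
from h import *
import pickle
C={n:pickle.load(open(f"{n}.pkl","rb")) for n in ["top","side"]}
for n,c in C.items():
    hsv=cv2.cvtColor(c["pixels"],cv2.COLOR_RGB2HSV); P=cloud(c)
    m=cv2.inRange(hsv,(24,170,150),(34,255,255))
    k,l,s,ce=cv2.connectedComponentsWithStats(m)
    for i in range(1,k):
        if s[i,4]>=4:
            q=np.nanmedian(P[l==i],0)
            print(n,"yellow",ce[i].round(1),s[i,4],q.round(4))
    m=cv2.inRange(hsv,(0,200,150),(6,255,255))|cv2.inRange(hsv,(174,200,150),(180,255,255))
    k,l,s,ce=cv2.connectedComponentsWithStats(m)
    for i in range(1,k):
        if s[i,4]>=30: print(n,"red",ce[i].round(1),s[i,4],np.nanmedian(P[l==i],0).round(4))
# barrel top points by depth
for n,c in C.items():
    P=cloud(c); m=(abs(P[...,2]-0.110)<0.004)&(P[...,0]>0.2)
    k,l,s,ce=cv2.connectedComponentsWithStats(m.astype(np.uint8))
    for i in range(1,k):
        if s[i,4]>=80:
            q=P[l==i]; pts=q[:,:2].astype(np.float32)
            (cx,cy),r=cv2.minEnclosingCircle(pts); print(n,"top face",ce[i].round(),s[i,4],(cx,cy,r),np.median(q[:,2]))
    # cap discs: at cork
    m=(abs(P[...,2]-0.070)<0.004)
    k,l,s,ce=cv2.connectedComponentsWithStats(m.astype(np.uint8))
    for i in range(1,k):
        if s[i,4]>=30:
            q=P[l==i]; rr=cv2.minAreaRect(q[:,:2].astype(np.float32)); print(n,"z70",ce[i].round(),s[i,4],rr)
a=C["top"]["pixels"][180:320,250:470,::-1]
b=C["side"]["pixels"][180:310,190:450,::-1]
a=cv2.resize(a,(440,280),interpolation=cv2.INTER_CUBIC); a=cv2.resize(a,(780,496)) 
cv2.imwrite("pics/crop1.png",cv2.resize(C["top"]["pixels"][180:320,250:470,::-1],(770,490),interpolation=cv2.INTER_CUBIC))
E
```

```text
top yellow [420.  190.5] 6 [ 0.568  -0.1283  0.1119]
top yellow [279.2 207.6] 19 [0.5269 0.1871 0.0722]
top yellow [292.2 231. ] 20 [0.4743 0.1555 0.0709]
top yellow [424.1 231.4] 12 [ 0.4761 -0.1361  0.1125]
top yellow [352.4 253.6] 33 [0.425  0.0199 0.0871]
top yellow [273.2 281.2] 37 [0.3617 0.1931 0.087 ]
top yellow [357.3 289.9] 35 [0.3464 0.0084 0.0868]
top yellow [304.9 300.1] 35 [0.3226 0.1221 0.0871]
top red [420.4 211.4] 323 [ 0.5243 -0.1347  0.092 ]
top red [ 94.2 355.8] 2589 [0.1699 0.6161 0.0062]
side yellow [215.4 210.4] 7 [0.3591 0.1916 0.0854]
side yellow [217.  232.8] 17 [0.3216 0.1213 0.0857]
side yellow [300.7 235.1] 15 [0.4248 0.0174 0.0862]
side yellow [391.2 251.2] 4 [ 0.4745 -0.1384  0.1111]
side yellow [266.2 257. ] 25 [0.3448 0.0068 0.086 ]
side red [ 67.7 198.6] 967 [0.1744 0.6177 0.0058]
side red [406.9 244.4] 192 [ 0.5307 -0.1257  0.0908]
top top face [421. 211.] 955 (0.5230540633201599, -0.13159522414207458, 0.05141070485115051) 0.11084155547656216
top z70 [286. 220.] 221 ((0.49971479177474976, 0.17142567038536072), (0.07561459392309189, 0.015755973756313
[... 1724 characters left out ...]
903124257922173), 6.611866474151611)
side z70 [284. 259.] 190 ((0.38339415192604065, 0.00238687451928854), (0.01892106607556343, 0.09999412298202515), 87.86559295654297)
side z70 [637. 250.] 30 ((0.8326664566993713, -0.3957647979259491), (0.01805431768298149, 0.003326345467939973), 48.184322357177734)
side z70 [405. 275.] 256 ((0.4964180886745453, -0.15293669700622559), (0.04438656195998192, 0.10309689491987228), 37.302608489990234)
side z70 [507. 294.] 159 ((0.5714241862297058, -0.2966044843196869), (0.033898524940013885, 0.06572275608778), 45.04436111450195)
side z70 [ 98. 388.] 71 ((0.055098097771406174, -0.05107215791940689), (0.04058109223842621, 0.00483342632651329), 47.18213653564453)
```

View pics/crop1.png

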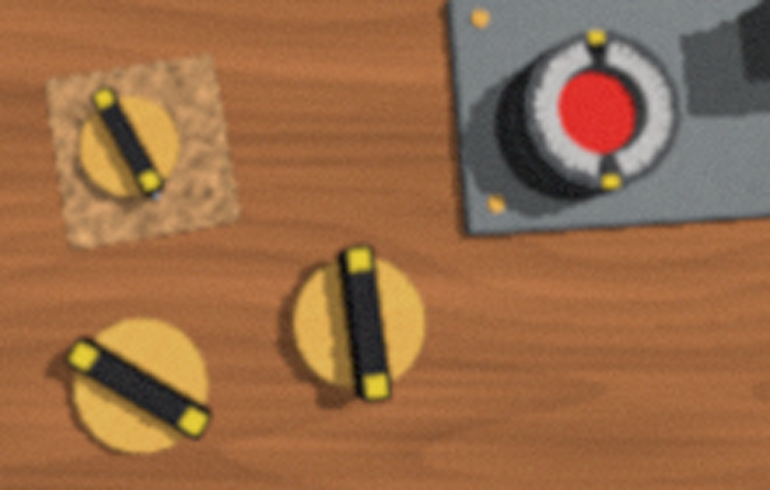

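The crop confirms it. The cork cap (crop pixel 128,140) is clearly the smallest, and its bar measures 76x16 mm with its top at z=70 mm.

- **Cap:** about (0.499, 0.169), with the bar at about 31°.
- **Mouth:** about (0.522, -0.133), with the slot line at about 5°. The column position agrees with this.

Moving now.

Call:
drive_tool(steps=[[[0,0,3,2.4,-3.3,0,1],[0,0,3,2.4,-3.3,0,1],[0,0,3,2.4,-3.3,0,1],[0,0,3,2.4,-3.3,0,1],[0,0,3,2.4,-3.3,0,1],[0,0,3,2.4,-3.3,0,1],[0,0,3,2.4,-3.3,0,1],[0,0,3,2.4,-3.3,0,1],[0,0,3,2.4,-3.3,0,1],[0,0,3,2.4,-3.3,0,1]]])

```text
clock: 1.1
tcp_pos: [0.4025, 0.2978, 0.2167]
tool_rot: [0.429, -3.112, 0.0]
wrist_force: [0.9, -0.5, 0.1]
width: 0.0851
gripper_force: 0.0
```

Call:
drive_tool(steps=[[[0,0,4,2.4,-3.25,0,1],[0,0,4,2.4,-3.25,0,1],[0,0,4,2.4,-3.25,0,1],[0,0,3,2.4,-3.25,0,1],[0,0,0,0,0,0,1],[0,0,0,0,0,0,1]]])

```text
clock: 1.7
tcp_pos: [0.4981, 0.1686, 0.2165]
tool_rot: [0.824, -3.031, 0.0]
wrist_force: [0.1, 0.6, -0.7]
width: 0.0851
gripper_force: 0.0
```

```bash
cat >> h.py <<'E'
def yaw(o):
    from scipy.spatial.transform import Rotation as R
    y=R.from_rotvec(o["tool_rot"]).as_matrix(); return np.degrees(np.arctan2(y[1,1],y[0,1])), y[:,2]
def barfit(c,z,ctr,tol=.004,rad=.06):
    P=cloud(c); m=(abs(P[...,2]-z)<tol)&(np.hypot(P[...,0]-ctr[0],P[...,1]-ctr[1])<rad)
    k,l,s,ce=cv2.connectedComponentsWithStats(m.astype(np.uint8))
    i=1+np.argmax(s[1:,4]); q=P[l==i]
    return ce[i].round(),s[i,4],cv2.minAreaRect(q[:,:2].astype(np.float32)),np.median(q[:,2])
E
python3 - <<'E'
from h import *
c=cap("wrist"); cv2.imwrite("pics/w1.png",c["pixels"][:,:,::-1])
print(barfit(c,.07,(.499,.169)))
hsv=cv2.cvtColor(c["pixels"],cv2.COLOR_RGB2HSV); P=cloud(c)
m=cv2.inRange(hsv,(24,170,150),(34,255,255))
k,l,s,ce=cv2.connectedComponentsWithStats(m)
for i in range(1,k):
    if s[i,4]>30: print(ce[i].round(1),s[i,4],np.nanmedian(P[l==i],0).round(4),onplane(c,ce[i],.07).round(4))
print(yaw(arm.observe()))
E
```

```text
(array([323., 182.]), np.int32(1145), ((0.4975375235080719, 0.16904482245445251), (0.07416074723005295, 0.015302781015634537), 30.822486877441406), np.float64(0.06980554049286691))
[207.8  19.1] 308 [0.4229 0.0189 0.0864] [[0.4226 0.0127 0.07  ]]
[430.4  62.6] 265 [0.3585 0.1916 0.0865] [[0.3544 0.1954 0.07  ]]
[322.5 154. ] 110 [0.4718 0.1541 0.0707] [[0.472  0.1542 0.07  ]]
[323. 214.] 81 [0.5248 0.1858 0.0707] [[0.5249 0.1859 0.07  ]]
(np.float64(120.53758063642101), array([-7.91910502e-04, -1.09119177e-04, -9.99999680e-01]))
```

View pics/w1.png

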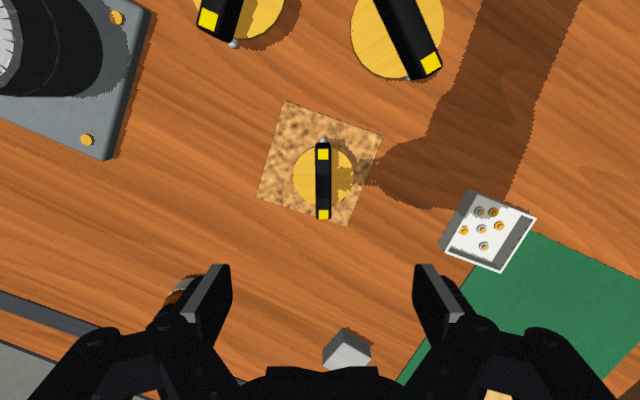

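The wrist picture shows the cork cap's bar at (323,185) running straight between the fingers; all three cameras agree to within 3 mm. I'll lower and grip.

Call:
drive_tool(steps=[[[0,0,0.4,0.03,0.1,-2.5,1],[0,0,0,0,0,-3,1],[0,0,0,0,0,-3,1],[0,0,0,0,0,-3,1],[0,0,0,0,0,-2,1],[0,0,0,0,0,-1,1],[0,0,0,0,0,-0.6,1],[0,0,0,0,0,0,1],[0,0,0,0,0,0,-1],[0,0,0,0,0,0,-1]]], newtons=40)

```text
clock: 2.75
tcp_pos: [0.4989, 0.1709, 0.0668]
tool_rot: [-0.839, 3.026, 0.001]
wrist_force: [1.0, -1.0, 0.4]
width: 0.0591
gripper_force: 0.0
```

Call:
drive_tool(steps=[[[0,0,0,0,0,0,-1],[0,0,0,0,0,0,-1],[0,0,0,0,0,0,-1],[0,0,0,0,0,0,-1],[0,0,0,0,0,0,-1],[0,0,0,0,0,0,-1],[0,0,0,0,0,0,-1]]], newtons=60)

```text
clock: 3.45
tcp_pos: [0.4983, 0.1704, 0.0658]
tool_rot: [0.839, -3.028, 0.0]
wrist_force: [-0.2, 0.0, 0.6]
width: 0.0002
gripper_force: 0.0
```

The fingers shut fully, so the bar was missed. I'll look before doing anything else.

```bash
python3 - <<'E'
from h import *
c=cap("wrist"); s=cap("side"); 
im=np.hstack([cv2.resize(c["pixels"][130:400,120:520],(400,270)),cv2.resize(s["pixels"][120:300,180:440],(390,270))])[:,:,::-1]
cv2.imwrite("pics/g1.png",im)
print(arm.observe())
E
```

```text
{'clock': 3.55, 'q': array([-0.77751825,  0.22781069,  0.40892144,  1.95488618, -0.1082795 ,
        0.97988498,  1.79371409]), 'joint_vel': array([ 0.00149565,  0.0002949 , -0.00134104, -0.00017064,  0.00234799,
       -0.00151724, -0.00079508]), 'joint_efforts': array([ 2.50816556e-03, -4.75417793e+01,  3.99077922e+00, -3.43852723e+01,
        1.48467533e-02,  2.68719035e-03, -4.08744313e-05]), 'tcp_pos': array([0.49824202, 0.17044614, 0.06578586]), 'tool_rot': array([ 8.38685797e-01, -3.02752563e+00,  9.89962051e-05]), 'wrist_force': array([-0.27919398,  1.07075377,  0.04730987]), 'moment': array([ 0.00454056, -0.00823608,  0.05399892]), 'gripper_force': 0.0, 'width': -8.229025961719447e-05}
```

View pics/g1.png

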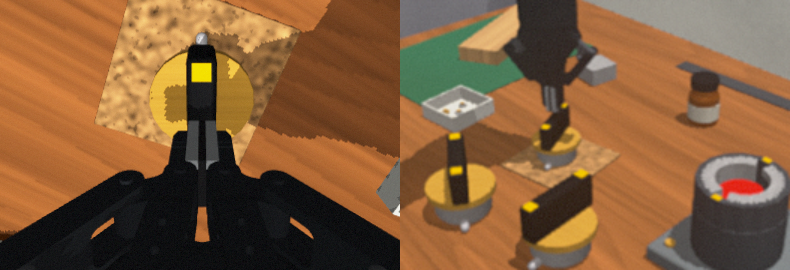

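The wrist half (left) shows the shut fingers at about (203,150), over or behind the bar. The side half shows the tips at about (551,105), up and to the left of the bar, with the cap undisturbed. I'll measure where the tips really are.

```bash
python3 - <<'E'
from h import *
for n in ["side","top"]:
    c=cap(n); P=cloud(c)
    if n=="side": 
        cv2.imwrite("pics/g2.png",cv2.resize(c["pixels"][120:240,220:360,::-1],(700,600),interpolation=cv2.INTER_CUBIC))
        for v in range(150,226,5):
            print(v,[ "%d:%s"%(u,(P[v,u]*1000).round().astype(int).tolist()) for u in range(268,304,6)])
    print(n,barfit(c,.07,(.499,.169)))
E
```

```text
150 ['268:[475, 172, 180]', '274:[486, 169, 178]', '280:[488, 151, 183]', '286:[497, 144, 182]', '292:[505, 136, 182]', '298:[515, 131, 181]']
155 ['268:[476, 175, 168]', '274:[484, 167, 168]', '280:[489, 154, 171]', '286:[498, 146, 171]', '292:[506, 138, 171]', '298:[515, 132, 170]']
160 ['268:[491, 199, 145]', '274:[483, 166, 159]', '280:[488, 154, 161]', '286:[498, 148, 160]', '292:[717, 420, 1]', '298:[731, 411, 0]']
165 ['268:[491, 201, 133]', '274:[482, 166, 149]', '280:[489, 156, 150]', '286:[498, 149, 149]', '292:[698, 396, 0]', '298:[510, 127, 153]']
170 ['268:[477, 180, 135]', '274:[484, 171, 135]', '280:[490, 158, 138]', '286:[499, 151, 137]', '292:[503, 137, 141]', '298:[511, 129, 141]']
175 ['268:[615, 392, 0]', '274:[484, 171, 124]', '280:[492, 162, 125]', '286:[499, 151, 126]', '292:[503, 137, 130]', '298:[671, 337, 1]']
180 ['268:[598, 368, 0]', '274:[487, 178, 110]', '280:[490, 161, 115]', '286:[500, 155, 114]', '292:[644, 327, -1]', '298:[654, 315, 0]']
185 ['268:[582, 344, 1]', '274:[593, 335, 0]', '280:[491, 163, 103]', '286:[499, 154, 103]', '292:[625, 303, 1]', 
[... 907 characters left out ...]
6:[482, 138, 36]', '292:[494, 134, 33]', '298:[531, 162, 4]']
225 ['268:[471, 189, 5]', '274:[472, 168, 14]', '280:[476, 152, 20]', '286:[486, 144, 20]', '292:[498, 141, 16]', '298:[520, 148, 3]']
side (array([283., 199.]), np.int32(143), ((0.49846160411834717, 0.16655606031417847), (0.07650062441825867, 0.01565594971179962), 29.88631248474121), np.float64(0.06951747296187022))Traceback (most recent call last):
  File "<stdin>", line 8, in <module>
  File "h.py", line 27, in barfit
    i=1+np.argmax(s[1:,4]); q=P[l==i]
        ~~~~~~~~~^^^^^^^^^
    return _wrapfunc(a, 'argmax', axis=axis, out=out, **kwds)
    return bound(*args, **kwds)
ValueError: attempt to get argmax of an empty sequence
```

View pics/g2.png

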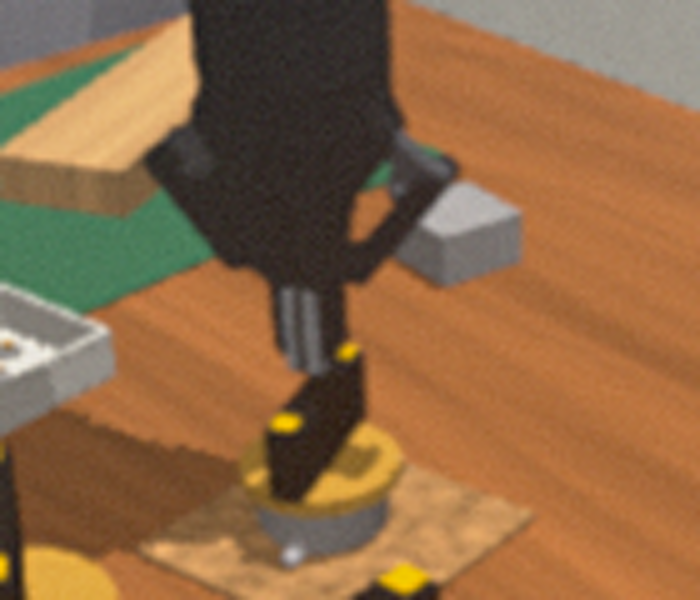

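The side crop shows the finger pads ending at about (312,372), which is z of about 0.082. That is roughly 12 mm above the bar and 38 mm higher than the reported TCP implies. The xy position agrees. I trust the picture, so I'll open, go down 3.6 cm and grip again, watching the force.

Call:
drive_tool(steps=[[[0,0,0,0,0,0,1],[0,0,0,0,0,0,1],[0,0,0,0,0,0,1],[0,0,0,0,0,0,1],[0,0,0,0,0,0,1],[0,0,0,0,0,0,1],[0,0,0,0,0,0,1],[0,0,0,0,0,0,1]]])

```text
clock: 4.45
tcp_pos: [0.4983, 0.1704, 0.0658]
tool_rot: [-0.839, 3.028, -0.0]
wrist_force: [-0.2, -0.1, 0.7]
width: 0.0849
gripper_force: 0.0
```

Call:
drive_tool(steps=[[[0,0,0,0,0,-0.8,1],[0,0,0,0,0,-0.8,1],[0,0,0,0,0,-0.8,1],[0,0,0,0,0,-0.6,1],[0,0,0,0,0,-0.6,1],[0,0,0,0,0,0,1],[0,0,0,0,0,0,1]]])

```text
clock: 5.15
tcp_pos: [0.4983, 0.1704, 0.0297]
tool_rot: [0.839, -3.027, 0.0]
wrist_force: [-0.5, -0.3, -1.1]
width: 0.0853
gripper_force: 0.0
```

```bash
python3 - <<'E'
from h import *
c=cap("side"); cv2.imwrite("pics/g3.png",cv2.resize(c["pixels"][120:240,220:360,::-1],(700,600),interpolation=cv2.INTER_CUBIC))
print(barfit(c,.07,(.499,.169)),arm.observe()["tcp_pos"])
E
```

```text
(array([283., 198.]), np.int32(162), ((0.49900129437446594, 0.16709275543689728), (0.07825180143117905, 0.016571665182709694), 31.403005599975586), np.float64(0.06947617901088496)) [0.49843477 0.17049879 0.02998167]
```

View pics/g3.png

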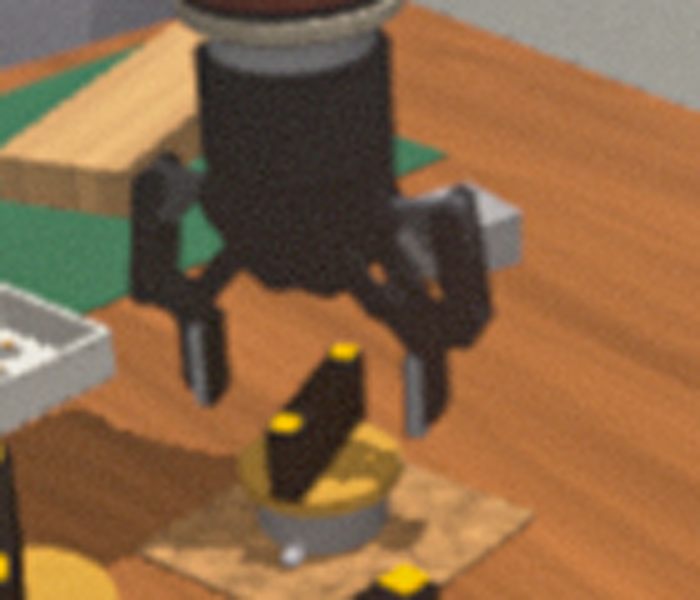

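The side crop shows the open fingers straddling the bar, with tips at (205,402) and (418,436) and the cap in between. Closing.

Call:
drive_tool(steps=[[[0,0,0,0,0,0,-1],[0,0,0,0,0,0,-1],[0,0,0,0,0,0,-1],[0,0,0,0,0,0,-1],[0,0,0,0,0,0,-1],[0,0,0,0,0,0,-1],[0,0,0,0,0,0,-1],[0,0,0,0,0,0,-1]]], newtons=50)

```text
clock: 6.0
tcp_pos: [0.4984, 0.1704, 0.0299]
tool_rot: [-0.839, 3.027, -0.0]
wrist_force: [0.3, -0.2, 2.9]
width: 0.015
gripper_force: 49.4
```

Call:
drive_tool(steps=[[[0,0,0,0,0,0.5,-1],[0,0,0,0,0,1.5,-1],[0,0,0,0,0,3,-1],[0,0,0,0,0,3,-1],[0,0,0,0,0,3,-1],[0,0,0,0,0,3,-1],[0,0,-2,0.1,-1,0.5,-1],[0,0,-2,0.1,-2,0,-1],[0,0,-2,0.2,-3,0,-1],[0,0,-2,0.2,-3,0,-1]]])

```text
clock: 7.0
tcp_pos: [0.503, 0.0766, 0.1729]
tool_rot: [0.619, -3.077, 0.002]
wrist_force: [0.7, -1.0, -2.3]
width: 0.0155
gripper_force: 49.2
```

Call:
drive_tool(steps=[[[0,0,-2,0.2,-3,0,-1],[0,0,-2,0.2,-3,0,-1],[0,0,-2,0.2,-3,0,-1],[0,0,-2,0.3,-3,0,-1],[0,0,-2,0.3,-3,0,-1],[0,0,-2,0.2,-3,0,-1],[0,0,-2,0.2,-2,0,-1],[0,0,-2,0.2,-1.2,0,-1],[0,0,-2,0,0,0,-1],[0,0,0,0,0,0,-1]]])

```text
clock: 8.0
tcp_pos: [0.5218, -0.1318, 0.1741]
tool_rot: [0.133, -3.137, -0.0]
wrist_force: [-0.4, 0.9, -3.2]
width: 0.0151
gripper_force: 49.3
```

```bash
cat > rel.py <<'E'
from h import *
import sys
zt=float(sys.argv[1]); o=arm.observe(); print(o["tcp_pos"].round(4),yaw(o)[0].round(2),o["wrist_force"].round(1))
I=[]
for n in ["top","side"]:
    c=cap(n); P=cloud(c); I.append(c["pixels"])
    hsv=cv2.cvtColor(c["pixels"],cv2.COLOR_RGB2HSV)
    m=cv2.inRange(hsv,(24,170,130),(34,255,255)); k,l,s,ce=cv2.connectedComponentsWithStats(m)
    for i in range(1,k):
        q=np.nanmedian(P[l==i],0)
        if s[i,4]>=3 and q[2]>.1: print(n,"mark",ce[i].round(1),s[i,4],q.round(4))
    try: print(n,barfit(c,zt,(.521,-.133)))
    except Exception as e: print(e)
a=cv2.resize(I[0][150:260,370:480],(390,390)); b=cv2.resize(I[1][140:300,330:490],(390,390))
cv2.imwrite("pics/"+sys.argv[2],np.hstack([a,b])[:,:,::-1])
E
python3 rel.py .2115 h1.png
```

```text
[ 0.5218 -0.1318  0.1741] 94.84 [-0.4  0.9 -3.2]
top mark [433.  186.5] 12 [ 0.5543 -0.1241  0.215 ]
top mark [420.  190.5] 6 [ 0.568  -0.1292  0.1119]
top mark [439.5 219. ] 6 [ 0.4903 -0.1371  0.2162]
top mark [424.1 231.4] 12 [ 0.476  -0.1367  0.1122]
top (array([436., 215.]), np.int32(63), ((0.4985147714614868, -0.13195186853408813), (0.02348443493247032, 0.016394279897212982), 1.7664837837219238), np.float64(0.21400756164778134))
side mark [424.3 226.3] 7 [ 0.568  -0.1311  0.1105]
side mark [390.6 250.9] 9 [ 0.4751 -0.1371  0.1109]
side (array([409., 185.]), np.int32(297), ((0.5116391181945801, -0.13219332695007324), (0.039279766380786896, 0.05325732380151749), 69.33470153808594), np.float64(0.21332589027538085))
```

View pics/h1.png

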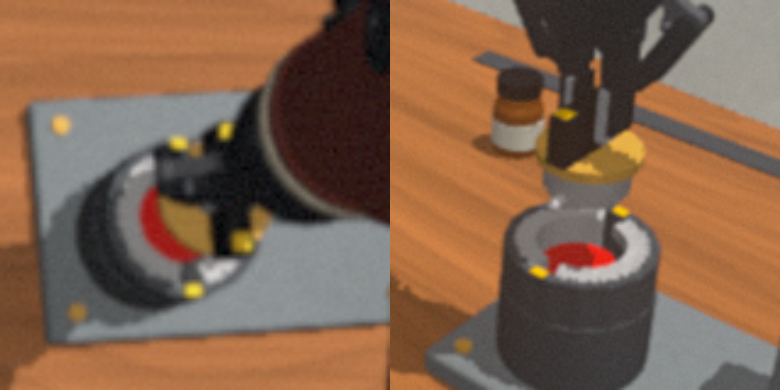

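The left (top) half shows the bar marks at (225,130) and (243,240) above the barrel marks at (179,142) and (193,290). The right (side) half shows the cap upright just above the mouth, in line with the slots to within a few mm. I'll lower to just above the mouth and refine with all three cameras.

Call:
drive_tool(steps=[[[0,0,0,0,0,-1,-1],[0,0,0,0,-0.05,-1,-1],[0,0,-0.3,0,0,-0.6,-1],[0,0,0,0,0,-0.3,-1],[0,0,0,0,0,0,-1],[0,0,0,0,0,0,-1]]])

```text
clock: 8.7
tcp_pos: [0.5224, -0.1321, 0.1459]
tool_rot: [-0.128, 3.139, -0.0]
wrist_force: [-0.3, -0.3, -3.6]
width: 0.0149
gripper_force: 49.3
```

```bash
python3 - <<'E'
from h import *
o=arm.observe(); print(o["tcp_pos"].round(4),yaw(o)[0].round(2),o["wrist_force"].round(1))
zb=o["tcp_pos"][2]-.0259+.066
I=[]
for n in ["wrist","top","side"]:
    c=cap(n); P=cloud(c); I.append(c["pixels"])
    hsv=cv2.cvtColor(c["pixels"],cv2.COLOR_RGB2HSV)
    m=cv2.inRange(hsv,(24,150,110),(34,255,255)); k,l,s,ce=cv2.connectedComponentsWithStats(m)
    for i in range(1,k):
        q=np.nanmedian(P[l==i],0)
        if s[i,4]>=3 and q[2]>.1 and abs(q[0]-.52)<.07 and abs(q[1]+.133)<.03:
            z=.110 if q[2]<.13 else zb
            print(n,"mark",ce[i].round(1),s[i,2:].tolist(),q.round(4),"ray",onplane(c,ce[i],z).round(4))
    # barrel top face circle via hull + fit of far outer points
    m=(abs(P[...,2]-.1105)<.003)&(np.hypot(P[...,0]-.522,P[...,1]+.133)<.056)
    q=P[m][:,:2]; print(n,len(q))
    if len(q)>50:
        # outer boundary: max radius per angle bin, circle fit
        d=q-[.522,-.133]; a=np.round(np.degrees(np.arctan2(d[:,1],d[:,0]))/10); r=np.hypot(*d.T)
        B=np.array([q[a==t][np.argmax(r[a==t])] for t in np.unique(a) if r[a==t].max()>.048])
        A=np.c_[2*B,np.ones(len(B))]; x=np.linalg.lstsq(A,(B**2).sum(1),rcond=None)[0]
        print(n,"circle",x[:2].round(4),np.sqrt(x[2]+x[0]**2+x[1]**2).round(4),len(B))
w=I[0]; cv2.imwrite("pics/w2.png",np.hstack([cv2.resize(w,(480,300)),cv2.resize(I[2][140:300,330:490],(300,300))])[:,:,::-1])
E
```

```text
[ 0.5224 -0.1321  0.1459] 94.67 [-0.3 -0.3 -3.6]
wrist mark [320.2 154.5] [18, 12, 203] [ 0.474  -0.1371  0.111 ] ray [[ 0.4743 -0.1371  0.11  ]]
wrist mark [293.1 213. ] [28, 24, 319] [ 0.4983 -0.1484  0.152 ] ray [[ 0.4852 -0.1467  0.186 ]]
wrist mark [320.5 228.6] [25, 23, 328] [ 0.4902 -0.1358  0.1868] ray [[ 0.491  -0.1353  0.186 ]]
wrist mark [313. 240.] [3, 3, 3] [ 0.4955 -0.138   0.1869] ray [[ 0.4962 -0.138   0.186 ]]
wrist mark [267.  267.5] [3, 2, 6] [ 0.5307 -0.1613  0.1518] ray [[ 0.5104 -0.1563  0.186 ]]
wrist mark [269.1 276.8] [9, 10, 43] [ 0.5362 -0.16    0.152 ] ray [[ 0.5148 -0.1553  0.186 ]]
wrist mark [321.6 353.6] [23, 18, 392] [ 0.5529 -0.1299  0.1868] ray [[ 0.5536 -0.1298  0.186 ]]
wrist 6514
wrist circle [ 0.5202 -0.1334] 0.0505 26
top mark [419.7 190.3] [5, 4, 12] [ 0.5689 -0.1279  0.1112] ray [[ 0.5688 -0.1287  0.11  ]]
top mark [428.8 189.3] [3, 4, 10] [ 0.5557 -0.1259  0.1872] ray [[ 0.5556 -0.1262  0.186 ]]
top mark [434.6 220.2] [2, 3, 5] [ 0.4921 -0.1357  0.188 ] ray [[ 0.4919 -0.1365  0.186 ]]
top mark [423.9 231.6] [5, 4, 17] [ 0.4755 -0.1365  0.112 ] ray [[ 0.4761 -0.1362  0.11  ]]
top 517
top circle [ 0.5223 -0.1317] 0.0497 24
side mark [390.6 250.9] [4, 3, 9] [ 0.4754 -0.1369  0.1111] ray [[ 0.4758 -0.1369  0.11  ]]
side 970
side circle [ 0.5205 -0.1346] 0.051 29
```

View pics/w2.png

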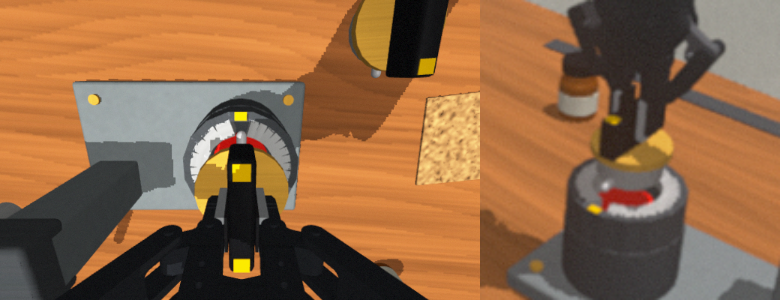

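The left (wrist) half shows the barrel mark at (240,116), in line with the bar marks at (241,172) and (241,266). The cap's axis is about 1.6 mm too far in +x and 0.9 mm in +y, and the angle is fine. I'll shift and lower gently.

Call:
drive_tool(steps=[[[0,0,0,-0.16,-0.09,0,-1],[0,0,0,0,0,-0.3,-1],[0,0,0,0,0,-0.3,-1],[0,0,0,0,0,-0.3,-1],[0,0,0,0,0,-0.15,-1],[0,0,0,0,0,0,-1]]])

```text
clock: 9.45
tcp_pos: [0.5205, -0.1329, 0.135]
tool_rot: [0.128, -3.138, 0.0]
wrist_force: [-0.7, -0.7, -3.1]
width: 0.0152
gripper_force: 49.3
```

Call:
drive_tool(steps=[[[0,0,0,0,0,-0.1,-1],[0,0,0,0,0,-0.1,-1],[0,0,0,0,0,0,-1]]])

```text
clock: 9.75
tcp_pos: [0.5206, -0.1329, 0.1332]
tool_rot: [0.128, -3.139, 0.0]
wrist_force: [0.1, -0.1, -3.2]
width: 0.0154
gripper_force: 49.3
```

Call:
drive_tool(steps=[[[0,0,0,0,0,-0.1,-1],[0,0,0,0,0,-0.1,-1],[0,0,0,0,0,-0.1,-1],[0,0,0,0,0,-0.1,-1],[0,0,0,0,0,0,-1]]])

```text
clock: 10.25
tcp_pos: [0.5205, -0.1329, 0.1291]
tool_rot: [0.128, -3.139, 0.0]
wrist_force: [0.4, 0.5, -3.6]
width: 0.0151
gripper_force: 49.3
```

Call:
drive_tool(steps=[[[0,0,0,0,0,-0.1,-1],[0,0,0,0,0,-0.1,-1],[0,0,0,0,0,-0.1,-1],[0,0,0,0,0,-0.1,-1],[0,0,0,0,0,0,-1]]])

```text
clock: 10.75
tcp_pos: [0.5206, -0.1329, 0.1251]
tool_rot: [0.128, -3.139, 0.0]
wrist_force: [-1.1, 0.4, -4.1]
width: 0.0152
gripper_force: 49.3
```

Call:
drive_tool(steps=[[[0,0,0,0,0,-0.1,-1],[0,0,0,0,0,-0.1,-1],[0,0,0,0,0,-0.1,-1],[0,0,0,0,0,0,-1]]])

```text
clock: 11.15
tcp_pos: [0.5206, -0.1329, 0.1222]
tool_rot: [0.128, -3.139, 0.0]
wrist_force: [-0.0, 0.0, -4.1]
width: 0.0152
gripper_force: 49.3
```

Call:
drive_tool(steps=[[[0,0,0,0,0,-0.1,-1],[0,0,0,0,0,-0.1,-1],[0,0,0,0,0,-0.1,-1],[0,0,0,0,0,0,-1]]])

```text
clock: 11.55
tcp_pos: [0.5206, -0.1329, 0.1192]
tool_rot: [0.128, -3.139, 0.0]
wrist_force: [0.6, -0.2, -3.5]
width: 0.0152
gripper_force: 49.3
```

Call:
drive_tool(steps=[[[0,0,0,0,0,-0.05,-1],[0,0,0,0,0,-0.05,-1],[0,0,0,0,0,0,-1]]])

```text
clock: 11.85
tcp_pos: [0.5206, -0.1329, 0.1183]
tool_rot: [-0.128, 3.139, -0.0]
wrist_force: [0.6, 0.7, -2.6]
width: 0.0148
gripper_force: 49.3
```

Call:
drive_tool(steps=[[[0,0,0,0,0,-0.03,-1],[0,0,0,0,0,-0.03,-1],[0,0,0,0,0,0,-1]]])

```text
clock: 12.15
tcp_pos: [0.5206, -0.1329, 0.1177]
tool_rot: [0.128, -3.139, 0.0]
wrist_force: [0.6, -0.2, -4.3]
width: 0.0151
gripper_force: 49.3
```

Call:
drive_tool(steps=[[[0,0,0,0,0,-0.03,-1],[0,0,0,0,0,-0.03,-1],[0,0,0,0,0,0,-1]]])

```text
clock: 12.45
tcp_pos: [0.5207, -0.1329, 0.1171]
tool_rot: [-0.128, 3.139, -0.0]
wrist_force: [0.0, 0.4, -3.4]
width: 0.0151
gripper_force: 49.3
```

Call:
drive_tool(steps=[[[0,0,0,0,0,-0.03,-1],[0,0,0,0,0,0,-1]]])

```text
clock: 12.65
tcp_pos: [0.5207, -0.133, 0.1169]
tool_rot: [-0.128, 3.139, 0.0]
wrist_force: [-0.3, -0.2, -2.5]
width: 0.0148
gripper_force: 49.6
```

Call:
drive_tool(steps=[[[0,0,0,0,0,-0.03,-1],[0,0,0,0,0,0,-1]]])

```text
clock: 12.85
tcp_pos: [0.5207, -0.133, 0.1167]
tool_rot: [-0.128, 3.139, 0.0]
wrist_force: [-1.7, 0.6, 0.3]
width: 0.0149
gripper_force: 49.9
```

The cap touches the buffer at TCP z of about 0.1169 (underside about 0.091, i.e. 19 mm below the mouth, as described). Now I'll turn clockwise in small steps, watching twist and vertical force.

```bash
cat > o.py <<'E'
from h import *
o=arm.observe(); print("t%.2f yaw %.2f tcp %s F %s M %s tau7 %.4f tau2 %.2f tau4 %.2f w %.4f"%(o["clock"],yaw(o)[0]-90,(o["tcp_pos"]*1000).round(2),o["wrist_force"].round(2),o["moment"].round(3),o["joint_efforts"][6],o["joint_efforts"][1],o["joint_efforts"][3],o["width"]),o["q"].round(2))
E
python3 o.py
```

```text
t12.85 yaw 4.67 tcp [ 520.7  -132.96  116.72] F [-1.66  0.62  0.32] M [0.119 0.392 0.014] tau7 0.0021 tau2 -41.09 tau4 -36.91 w 0.0149 [-0.45  0.21  0.7   1.89 -0.15  1.09  1.96]
```

Call:
drive_tool(steps=[[[0,0,-2,0,0,0,-1],[0,0,-2,0,0,0,-1],[0,0,-2,0,0,0,-1],[0,0,-2,0,0,0,-1]]])

```text
clock: 13.25
tcp_pos: [0.5209, -0.133, 0.1168]
tool_rot: [0.094, 3.14, -0.0]
wrist_force: [-0.6, -0.7, 1.5]
width: 0.0153
gripper_force: 49.9
```

```bash
python3 o.py
```

```text
t13.25 yaw -3.41 tcp [ 520.91 -133.03  116.79] F [-0.64 -0.71  1.46] M [-0.003  0.214  0.018] tau7 0.6643 tau2 -40.95 tau4 -36.67 w 0.0153 [-0.47  0.21  0.72  1.89 -0.16  1.09  1.83]
```

Call:
drive_tool(steps=[[[0,0,-2,0,0,0,-1],[0,0,-2,0,0,0,-1]]])

```text
clock: 13.45
tcp_pos: [0.5209, -0.133, 0.1168]
tool_rot: [0.203, 3.134, -0.0]
wrist_force: [-1.2, -0.1, 0.6]
width: 0.0149
gripper_force: 49.8
```

```bash
python3 o.py
```

```text
t13.45 yaw -7.41 tcp [ 520.9  -133.    116.77] F [-1.25 -0.12  0.64] M [0.065 0.19  0.016] tau7 0.6638 tau2 -40.76 tau4 -36.65 w 0.0149 [-0.48  0.22  0.73  1.89 -0.16  1.09  1.76]
```

Call:
drive_tool(steps=[[[0,0,-2,0,0,0,-1],[0,0,-2,0,0,0,-1]]])

```text
clock: 13.65
tcp_pos: [0.5209, -0.133, 0.1168]
tool_rot: [0.312, 3.125, -0.0]
wrist_force: [-1.0, -0.3, 0.8]
width: 0.0151
gripper_force: 49.8
```

```bash
python3 o.py
```

```text
t13.65 yaw -11.41 tcp [ 520.92 -133.01  116.79] F [-1.03 -0.3   0.82] M [ 0.037  0.224 -0.003] tau7 0.6633 tau2 -40.55 tau4 -36.62 w 0.0151 [-0.48  0.22  0.74  1.89 -0.16  1.09  1.69]
```

Call:
drive_tool(steps=[[[0,0,-2,0,0,0,-1],[0,0,-2,0,0,0,-1]]])

```text
clock: 13.85
tcp_pos: [0.521, -0.133, 0.1168]
tool_rot: [0.421, 3.113, 0.0]
wrist_force: [-0.5, -0.4, 0.6]
width: 0.0151
gripper_force: 49.8
```

```bash
python3 o.py
```

```text
t13.85 yaw -15.41 tcp [ 520.95 -132.97  116.8 ] F [-0.49 -0.37  0.57] M [0.113 0.157 0.032] tau7 0.6627 tau2 -40.35 tau4 -36.60 w 0.0151 [-0.49  0.22  0.75  1.89 -0.17  1.09  1.62]
```

Call:
drive_tool(steps=[[[0,0,-2,0,0,0,-1],[0,0,-2,0,0,0,-1]]])

```text
clock: 14.05
tcp_pos: [0.5209, -0.133, 0.1168]
tool_rot: [0.529, 3.096, 0.0]
wrist_force: [-0.8, 0.0, -0.1]
width: 0.0152
gripper_force: 49.8
```

```bash
python3 o.py
```

```text
t14.05 yaw -19.41 tcp [ 520.94 -132.99  116.78] F [-0.8   0.04 -0.1 ] M [0.093 0.173 0.043] tau7 0.6621 tau2 -40.15 tau4 -36.58 w 0.0152 [-0.5   0.22  0.76  1.89 -0.17  1.09  1.56]
```

Call:
drive_tool(steps=[[[0,0,-2,0,0,0,-1],[0,0,-2,0,0,0,-1]]])

```text
clock: 14.25
tcp_pos: [0.521, -0.133, 0.1168]
tool_rot: [0.637, 3.076, 0.0]
wrist_force: [-0.5, 0.7, 0.1]
width: 0.0154
gripper_force: 49.8
```

```bash
python3 o.py
```

```text
t14.25 yaw -23.41 tcp [ 520.97 -132.96  116.79] F [-0.46  0.68  0.05] M [0.047 0.149 0.075] tau7 0.6610 tau2 -39.94 tau4 -36.55 w 0.0154 [-0.51  0.22  0.77  1.89 -0.17  1.09  1.49]
```

Call:
drive_tool(steps=[[[0,0,-2,0,0,0,-1],[0,0,-2,0,0,0,-1]]])

```text
clock: 14.45
tcp_pos: [0.521, -0.1329, 0.1168]
tool_rot: [0.744, 3.052, 0.0]
wrist_force: [-0.3, 0.2, 0.2]
width: 0.0153
gripper_force: 49.8
```

```bash
python3 o.py
```

```text
t14.45 yaw -27.40 tcp [ 520.96 -132.93  116.79] F [-0.28  0.19  0.25] M [0.097 0.113 0.006] tau7 0.6607 tau2 -39.72 tau4 -36.53 w 0.0153 [-0.52  0.22  0.78  1.89 -0.18  1.09  1.42]
```

Call:
drive_tool(steps=[[[0,0,-2,0,0,0,-1],[0,0,-2,0,0,0,-1]]])

```text
clock: 14.65
tcp_pos: [0.5209, -0.133, 0.1167]
tool_rot: [0.85, 3.024, 0.0]
wrist_force: [-0.6, -0.5, -0.6]
width: 0.0152
gripper_force: 49.6
```

```bash
python3 o.py
```

```text
t14.65 yaw -31.40 tcp [ 520.92 -132.96  116.73] F [-0.56 -0.51 -0.61] M [0.041 0.027 0.092] tau7 0.5932 tau2 -40.01 tau4 -36.94 w 0.0152 [-0.53  0.23  0.79  1.9  -0.18  1.09  1.36]
```

Call:
drive_tool(steps=[[[0,0,-2,0,0,0,-1],[0,0,-2,0,0,0,-1]]])

```text
clock: 14.85
tcp_pos: [0.5208, -0.133, 0.1165]
tool_rot: [0.955, 2.993, -0.0]
wrist_force: [-0.9, 0.5, -3.3]
width: 0.0157
gripper_force: 49.3
```

```bash
python3 o.py
```

```text
t14.85 yaw -35.39 tcp [ 520.79 -132.97  116.49] F [-0.9   0.51 -3.3 ] M [-0.071 -0.171  0.396] tau7 0.3715 tau2 -40.80 tau4 -37.60 w 0.0157 [-0.54  0.23  0.8   1.9  -0.18  1.09  1.29]
```

Binding began at a yaw of about -30°, roughly 35° of turn. Twist rose, vertical force fell and the TCP is being pulled down, having sunk about 0.3 mm so far. I'll turn about 4° more, following it down.

Call:
drive_tool(steps=[[[0,0,-2,0,0,-0.03,-1],[0,0,-2,0,0,-0.03,-1]]])

```text
clock: 15.05
tcp_pos: [0.5209, -0.133, 0.1162]
tool_rot: [1.058, 2.957, -0.0]
wrist_force: [-1.4, -0.3, 3.0]
width: 0.0152
gripper_force: 50.2
```

```bash
python3 o.py
```

```text
t15.05 yaw -39.38 tcp [ 520.94 -133.01  116.2 ] F [-1.44 -0.32  3.03] M [-0.016  0.379  0.275] tau7 0.3563 tau2 -38.38 tau4 -35.88 w 0.0152 [-0.55  0.23  0.81  1.9  -0.19  1.09  1.23]
```

Call:
drive_tool(steps=[[[0,0,0,0,0,0,-1],[0,0,0,0,0,0,-1]]])

```text
clock: 15.25
tcp_pos: [0.5209, -0.133, 0.1162]
tool_rot: [1.056, 2.958, 0.0]
wrist_force: [-1.4, -0.5, 3.4]
width: 0.0155
gripper_force: 50.1
```

```bash
python3 o.py
```

```text
t15.25 yaw -39.28 tcp [ 520.92 -133.01  116.2 ] F [-1.37 -0.55  3.36] M [ 0.002  0.206 -0.009] tau7 -0.0910 tau2 -38.30 tau4 -35.76 w 0.0155 [-0.55  0.23  0.81  1.9  -0.19  1.09  1.23]
```

Call:
drive_tool(steps=[[[0,0,-1.5,0,0,0,-1],[0,0,0,0,0,0,-1],[0,0,0,0,0,0,-1],[0,0,0,0,0,0,-1]]])

```text
clock: 15.65
tcp_pos: [0.5209, -0.133, 0.1161]
tool_rot: [1.095, 2.944, 0.0]
wrist_force: [-0.5, -0.6, 4.3]
width: 0.0152
gripper_force: 50.2
```

```bash
python3 o.py
```

```text
t15.65 yaw -40.82 tcp [ 520.92 -133.02  116.11] F [-0.5  -0.62  4.26] M [-0.154 -0.     0.082] tau7 -0.1289 tau2 -37.76 tau4 -34.75 w 0.0152 [-0.55  0.23  0.82  1.9  -0.19  1.09  1.2 ]
```

I'll take the hand load off the cap to check that the pins alone hold it down.

Call:
drive_tool(steps=[[[0,0,0,0,0,0.02,-1],[0,0,0,0,0,0,-1],[0,0,0,0,0,0,-1]]])

```text
clock: 15.95
tcp_pos: [0.5209, -0.133, 0.1161]
tool_rot: [1.096, 2.944, -0.0]
wrist_force: [2.0, -0.6, 1.3]
width: 0.0148
gripper_force: 50.0
```

```bash
python3 o.py
```

```text
t15.95 yaw -40.83 tcp [ 520.88 -132.97  116.13] F [ 1.95 -0.58  1.28] M [-0.162 -0.364  0.128] tau7 -0.1386 tau2 -38.50 tau4 -34.74 w 0.0148 [-0.55  0.23  0.82  1.9  -0.19  1.09  1.2 ]
```

Call:
drive_tool(steps=[[[0,0,0,0,0,0.02,-1],[0,0,0,0,0,0,-1],[0,0,0,0,0,0,-1]]])

```text
clock: 16.25
tcp_pos: [0.5208, -0.133, 0.1162]
tool_rot: [1.096, 2.944, -0.0]
wrist_force: [3.8, -1.9, -2.9]
width: 0.0153
gripper_force: 49.4
```

```bash
python3 o.py
```

```text
t16.25 yaw -40.83 tcp [ 520.8  -132.99  116.21] F [ 3.79 -1.92 -2.86] M [-0.365 -0.89   0.17 ] tau7 -0.1398 tau2 -39.81 tau4 -35.18 w 0.0153 [-0.55  0.23  0.82  1.9  -0.19  1.09  1.2 ]
```

The force falls by 7 N while the hand rises only 0.1 mm. That is much stiffer than the buffer alone, so the pins are holding. Estimated load is about 16 N. I'll go to neutral force, release and retreat.

Call:
drive_tool(steps=[[[0,0,0,0,0,-0.015,-1],[0,0,0,0,0,0,-1],[0,0,0,0,0,0,1],[0,0,0,0,0,0,1],[0,0,0,0,0,0,1],[0,0,0,0,0,0,1],[0,0,0,0,0,0,1],[0,0,0,0,0,0,1],[0,0,0,0,0,0,1],[0,0,0,0,0,0,1]]])

```text
clock: 17.25
tcp_pos: [0.5206, -0.1329, 0.1162]
tool_rot: [-1.096, -2.944, 0.0]
wrist_force: [0.2, -0.2, 0.4]
width: 0.0858
gripper_force: 0.0
```

Call:
drive_tool(steps=[[[0,0,0,0,0,0,1],[0,0,0,0,0,1,1],[0,0,0,0,0,2,1],[0,0,0,0,0,3,1],[0,0,0,0,0,3,1],[0,0,0,0,0,3,1],[0,0,0,0,0,0,1],[0,0,0,0,0,0,1]]])

```text
clock: 18.05
tcp_pos: [0.521, -0.133, 0.237]
tool_rot: [1.095, 2.943, 0.001]
wrist_force: [-1.4, -0.2, -1.1]
width: 0.0856
gripper_force: 0.0
```

```bash
python3 - <<'E'
from h import *
I=[]
for n in ["wrist","side"]:
    c=cap(n); P=cloud(c); I.append(c["pixels"])
    hsv=cv2.cvtColor(c["pixels"],cv2.COLOR_RGB2HSV)
    m=cv2.inRange(hsv,(24,150,110),(34,255,255)); k,l,s,ce=cv2.connectedComponentsWithStats(m)
    for i in range(1,k):
        q=np.nanmedian(P[l==i],0)
        if s[i,4]>=3 and q[2]>.105 and np.hypot(q[0]-.521,q[1]+.133)<.06:
            z=.110 if q[2]<.13 else .1565
            print(n,"mark",ce[i].round(1),s[i,4],q.round(4),"ray",onplane(c,ce[i],z).round(4))
    try: print(n,barfit(c,.1565,(.521,-.133)))
    except Exception as e: print(e)
cv2.imwrite("pics/end.png",np.hstack([cv2.resize(I[0],(480,300)),cv2.resize(I[1][140:300,330:490],(300,300))])[:,:,::-1])
E
python3 o.py
```

```text
wrist mark [282.7 155.3] 59 [ 0.4738 -0.1388  0.1109] ray [[ 0.474  -0.1388  0.11  ]]
wrist mark [320.7 170.2] 82 [ 0.4988 -0.1147  0.1568] ray [[ 0.499  -0.115   0.1565]]
wrist mark [355.2 221.4] 73 [ 0.5665 -0.1297  0.1108] ray [[ 0.5669 -0.1297  0.11  ]]
wrist mark [321.2 240.4] 151 [ 0.5438 -0.1534  0.1569] ray [[ 0.544  -0.1535  0.1565]]
wrist (array([321., 200.]), np.int32(1745), ((0.5198222994804382, -0.1329895406961441), (0.01572285033762455, 0.07584540545940399), 48.913787841796875), np.float64(0.1560441259058071))
side mark [392.3 213.7] 3 [ 0.4995 -0.1157  0.1571] ray [[ 0.5003 -0.1155  0.1565]]
side mark [431.1 212.6] 11 [ 0.5452 -0.1545  0.1571] ray [[ 0.5462 -0.1543  0.1565]]
side mark [391.7 251.3] 3 [ 0.4751 -0.1384  0.1109] ray [[ 0.4762 -0.1388  0.11  ]]
side (array([410., 215.]), np.int32(324), ((0.5197716355323792, -0.13501088321208954), (0.01671157404780388, 0.07526125013828278), 47.868038177490234), np.float64(0.15572596806423208))
t18.15 yaw -40.83 tcp [ 520.19 -132.78  235.59] F [ 0.31 -0.27 -0.04] M [-0.009  0.005  0.024] tau7 -0.0078 tau2 -33.25 tau4 -41.06 w 0.0853 [-0.61  0.1   0.84  1.75 -0.08  1.33  1.11]
```

The released cap sits centred (within about 1 mm) and upright. Its bar is at -40.5°, so it hasn't turned back, and the hand is clear. Handing in.

```bash
python3 -c "
from rig import arm
print(arm.close_job())"
```

```text
the job is handed in; nothing more can be done
None
```

I handed the job in (no verdict came back): the cork-mat cap is in the barrel with its pins through the slots, turned about 45° clockwise (about 10° past first binding), with an estimated 16 N on the buffer, released and holding by itself.

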